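# Let the batteries out of the desk dispenser and ease its lid shut

## Robot

A 7-joint arm with a two-finger parallel gripper is mounted at the origin on the work surface; the furniture and walls round the work are solid. World frame = base frame: x ahead of the robot, y to its left, z up, the work surface at z = 0. Lengths are in m, angles in rad, forces in N, time in s.
With the tool pointing down it reaches from about 0.425 to 0.875 m from the base axis. Payload 8.4 kg.
Tool frame: the origin (TCP) lies on the front face of the gripper's body, between the roots of the fingers; the fingertips stand 73 mm ahead of it and the grasp point (between the pads) lies robot.pinch_z ahead of it (robot.pinch_z is the distance from the TCP to the grasp point, in m); z points along the fingers, y is the line along which they close (so a half turn about z gives the same grasp; the last joint's range is limited). The gripper opens to 85 mm and grips with 20 to 120 N. Pads are 22 mm wide; open, the fingers measure 114 mm over their backs; the gripper's body (76 mm by 85 mm) begins 54 mm behind the grasp point. The pads swing forward as they close: fully open they stand 13 mm farther back than shut.
Start: joints at [-1.427, 0.333, 0.04, 1.465, -0.013, 1.343, -0.059], TCP at [0.156, 0.631, 0.304] pointing down, gripper open.
Joint ranges: [-2.58, 2.58], [-0.38, 2.09], [-1.3, 1.39], [0.25, 2.4], [-1.5, 4.64], [0.08, 2.09], [-2.65, 2.65]. Speed limits (rad/s): [2.22, 2.22, 2.79, 2.79, 3.14, 3.14, 3.14].

## Interface

Orientations are given as a unit quaternion [x, y, z, w].
In Python, from rig import robot, kinematics, eyes, hand_in gives the robot as it stands. The module is installed in compiled form; this text tells all that it offers. Calls block until the motion is done:
- robot.goto(position, orientation): joint-space move of the TCP to a pose.
- robot.movel(position, vel=0.15, ori=None, stop_force=None): straight line of the TCP; ori=None keeps the orientation; vel is the mean speed in m/s. With stop_force (N) it stops when the force on the tool has changed by that much, and returns True; else False.
- robot.movej(angles): joint-space move.
- robot.grip(opening): opening from 0.0 (shut) to 1.0 (fully open); the grip force is fixed at half the most; returns when the fingers have stopped.
- robot.pause(seconds).
- kinematics.ik(position, orientation): joint angles nearest the present ones, or None.
- robot.state(): the state.
- eyes.get_image(name): name is "scene" or "top"; returns a dict with "pixels" (400x640x3 uint8, blue, green, red), "fovy" (degrees; the focal length in pixels is half the picture's height over the tangent of half this angle, whatever the lens; pixels are square), "cx", "cy" (the principal point, pixels), "k1" (the pictures are not rectified: a ray, as slopes to the right and down, at radius r is drawn at 1 + k1 r^2 times it, then the intrinsics apply), "R" (3x3) and "t" (3): a world point X has camera coordinates R X + t. Camera axes: x right, y down, z forward; pixel columns grow to the right and rows downward; lengths in m; the calibration is good to about 2 mm. A picture is of the moment at which its call begins. There is no depth.
A pose or a line that the arm cannot do raises robot.MotionError and nothing moves.
- hand_in(): hands the job in; it is judged then, once.
The state is a dict: "time_s": time; "joints": joint angles; "qvel": joint speeds; "joint_torque": joint torques, N m; "tcp_pos": TCP position; "ee_rot": TCP orientation; "wrist_force": force on the tool from outside, world axes, zero at the start; "moment": the same for the moment, N m; "finger_gap": opening from 0.0 (shut) to 1.0 (fully open); "grasp_force": force on a finger pad.
Only numpy, scipy, OpenCV 4.12 (cv2) and the standard library are available. Lean on these libraries where they do the work, as an engineer would, in place of code of your own. Each camera call takes 0.05 s, during which the arm holds its last target. There are 200 camera calls.

## Task

Let the two batteries out of the desk dispenser: press the paddle of its side lever down with the fingertips until the clear lid is well up and both batteries have rolled into the open tray in front. Then let the lever rise slowly under the fingers, so that the lid comes down gently and shut without slamming, and take the hand away. Work only the lever: do not grasp anything, do not touch the lid or the batteries, and leave the hand bell, card case and seal stamp where they stand.

Things in the scene. Friction and masses are not known exactly. Their poses are not given: they have to be found in the camera images.
- dispenser: Battery dispenser of dark wood, fixed to the desk, 176 x 74 x 87 mm. Origin: centre of its underside. Its x runs from the open tray in front to the hopper behind, y to its left, z up. Hopper: x 0 to 77 mm; tray: x -76 to 0 mm, 54 mm wide inside, rim 36 mm high; the floor slopes down 10 degrees to the tray. A steel lever runs along its left (+y) side to a paddle ahead of the tray.
- paddle (a point): Middle of the upper face of the lever's rubber-topped paddle, 34 mm (dispenser x) by 32 mm (y). At rest it is level, 86 mm above the desk, at x -155, y +52 mm in the dispenser frame; fully pressed it is 58 mm lower and 7 mm farther to the front (-x), its front edge tipped down 0.4 rad. Clear above and around.
- lever (a joint): Lever angle, rad: 0 at rest (paddle up), 0.40 fully pressed, at its stop. Its pivot lies at x -15, z 40 mm in the dispenser frame, axis along y. Sprung upward: about 3 N on the paddle starts it, about 5 N holds it down. If let go it flies up and the lid slams.
- lid (a joint): Angle of the clear lid, rad: 0 shut, about 0.76 with the lever fully pressed. Hinged at the top of the hopper's back, linked to the lever by a push rod (some 1.9 rad per rad of lever). Its front apron holds the batteries back; they pass below it from about 0.35 rad. Coming down faster than 2 rad/s is a slam (paddle rising at about 150 mm/s).
- cell_1_mid (a point): Centre of the front battery, a loose C cell 26 mm in diameter, 50 mm long, lying along the dispenser's y. At first both are in the hopper, seen through the lid; let out, they roll into the tray and rest against its front lip.
- cell_2_mid (a point): Centre of the rear battery, of the same kind.
- desk_bell: Brass hand bell with a black handle, 67 mm across, 95 mm high, standing loose left of the dispenser. Origin: centre of its underside. Leave it.
- card_case: Brown leather card case 65 x 92 x 24 mm, lying loose right of the tray. Origin: centre of its underside. Leave it.
- seal_stamp: Seal stamp with a wooden handle, 27 mm across, 78 mm high, standing loose right of the hopper. Origin: centre of its underside. Leave it.

How it is judged:
On the way:
1. the lid is held up (at least 0.35 rad) with both batteries in the tray (value of joint lid above 0.35 rad and x of cell_1_mid in the frame of dispenser between -0.076 and -0.02 m and y of cell_1_mid in the frame of dispenser between -0.02 and 0.02 m and height (world z) of cell_1_mid between 0.01 and 0.05 m and x of cell_2_mid in the frame of dispenser between -0.076 and -0.02 m and y of cell_2_mid in the frame of dispenser between -0.02 and 0.02 m and height (world z) of cell_2_mid between 0.01 and 0.05 m), for 0.2 s.
At the end, for the whole second after the job is handed in: The lid is shut (within 0.04 rad), the lever is back up (within 0.03 rad), and both batteries lie at rest inside the tray, ahead of the apron (value of joint lid below 0.04 rad and value of joint lever below 0.03 rad and x of cell_1_mid in the frame of dispenser between -0.076 and -0.02 m and y of cell_1_mid in the frame of dispenser between -0.02 and 0.02 m and height (world z) of cell_1_mid between 0.01 and 0.05 m and x of cell_2_mid in the frame of dispenser between -0.076 and -0.02 m and y of cell_2_mid in the frame of dispenser between -0.02 and 0.02 m and height (world z) of cell_2_mid between 0.01 and 0.05 m and linear speed of each of cell_1, cell_2 below 0.03 m/s); the robot touches nothing.
It fails at once if the lid slams: it comes down faster than 2 rad/s (velocity of joint lid below -2 rad/s).
It fails at once if the robot touches the lid (contact force between any of the fingers, the arm and lid above 0.5 N).
It fails at once if the robot touches a battery (contact force between any of the fingers, the arm and cell_1 above 0.5 N or contact force between any of the fingers, the arm and cell_2 above 0.5 N).
It fails at once if a battery is lifted out (height (world z) of any of cell_1_mid, cell_2_mid above 0.085 m).
It fails at once if the hand bell, card case or seal stamp is moved, lifted or tipped (distance of any of desk_bell, card_case, seal_stamp from where it was at the start of the episode above 0.012 m or angle between any of desk_bell, card_case, seal_stamp's own z axis and vertical above 0.25 rad).
It also fails if it takes over 43 s, if anything falls off the work surface, if the arm or the gripper's body presses on something with over 40 N, if the wrist force passes 120 N, or if a joint passes its speed limit or range.

## Working session

There is one attempt and no reset: what is moved stays moved. The work goes in short steps, each a Python script; the robot and the scene stay as the last script left them, time stands still between calls to the robot, and variables do not carry over. Pictures are saved under pics/ and viewed, at most 10 in all, crops included, and the job is handed in when it is done.

```bash
mkdir -p pics
cat > h.py <<'E'
import numpy as np, cv2
from rig import robot, kinematics, eyes, hand_in
def K(c):
    f=200/np.tan(np.radians(c["fovy"])/2); return f
def proj(c,X):
    X=np.atleast_2d(X); p=X@np.array(c["R"]).T+c["t"]; s=p[:,:2]/p[:,2:]; r2=(s**2).sum(1,keepdims=True)
    return s*(1+c["k1"]*r2)*K(c)+[c["cx"],c["cy"]]
def atz(c,uv,z):
    d=(np.array(uv,float)-[c["cx"],c["cy"]])/K(c); s=d.copy()
    for _ in range(30): s=d/(1+c["k1"]*(s@s))
    R=np.array(c["R"]); o=-R.T@c["t"]; v=R.T@np.r_[s,1]
    return o+v*(z-o[2])/v[2]
E
python3 - <<'E'
from h import *
for n in("scene","top"):
    c=eyes.get_image(n); cv2.imwrite(f"pics/{n}0.png",c["pixels"])
    R=np.array(c["R"]); print(n,c["fovy"],c["cx"],c["cy"],c["k1"],-R.T@c["t"],R[2])
print(robot.state()["ee_rot"],robot.pinch_z, robot.state()["time_s"])
E
```

```text
scene 57.08145091674841 320.0664557487858 196.46304983112958 -0.0862987645567828 [ 0.02296308 -0.56319856  0.61271244] [ 0.54251576  0.65336825 -0.52800245]
top 56.09578208875366 322.011332631721 200.0056258990455 -0.06159528596298235 [0.43653166 0.08549227 0.93542567] [ 0.16132557  0.00828365 -0.98686648]
[ 1.21090706e-01  9.92641172e-01 -7.35778086e-04 -5.17921200e-05] 0.0539 0.1
```

View pics/scene0.png

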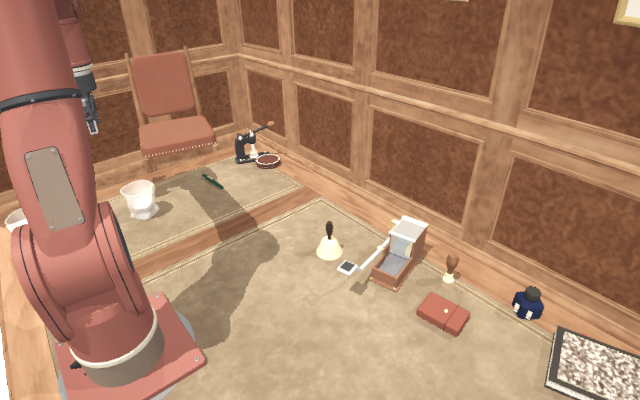

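View pics/top0.png

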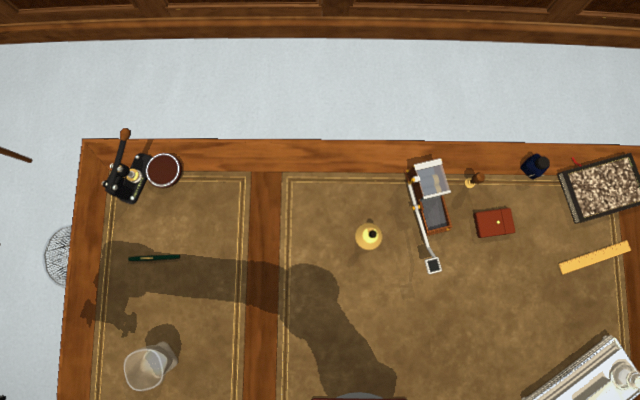

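The scene view shows the dispenser at about (400,255), with the paddle at about (348,268). In the top view the paddle is at about (433,266), the bell at (369,236) and the hopper at (430,178). I'll zoom in on both views.

Run:
```python
import cv2
a=cv2.imread("pics/top0.png")[150:285,345:525]; cv2.imwrite("pics/topc.png",cv2.resize(a,None,fx=4.4,fy=4.4,interpolation=cv2.INTER_CUBIC))
a=cv2.imread("pics/scene0.png")[205:305,310:450]; cv2.imwrite("pics/scc.png",cv2.resize(a,None,fx=5.5,fy=5.5,interpolation=cv2.INTER_CUBIC))
```

```text
(no output)
```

View pics/topc.png

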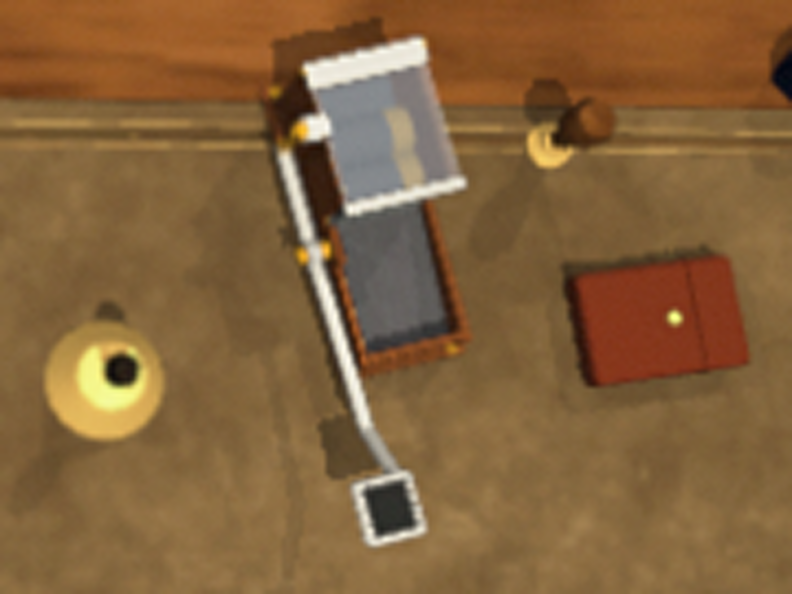

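View pics/scc.png

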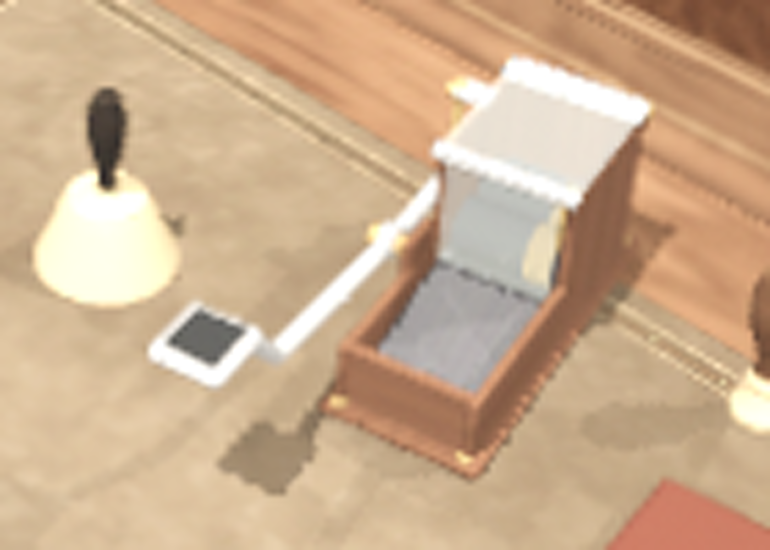

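The top crop puts the paddle centre at (390,508), its corners at (354,486), (410,474), (426,530) and (371,545), and the tray's front rim corners at (363,370) and (467,340). The scene crop puts the paddle centre at (206,342). Both batteries are seen through the lid.

```bash
cat >> h.py <<'E'
T=lambda u,v:(345+u/4.4-.4,150+v/4.4-.4)
S=lambda u,v:(310+u/5.5-.4,205+v/5.5-.4)
E
python3 - <<'E'
from h import *
np.set_printoptions(precision=4,suppress=True)
ct=eyes.get_image("top"); cs=eyes.get_image("scene")
P=atz(ct,T(390,508),.086); print("paddle top",P,"scene",atz(cs,S(206,342),.086))
q=[atz(ct,T(*a),.086) for a in((354,486),(410,474),(426,530),(371,545))]
print(np.array(q)); print("sizes",[np.linalg.norm(q[i]-q[i-1]) for i in range(4)])
fl,fr=atz(ct,T(363,368),.036),atz(ct,T(467,340),.036)
print("rim",fl,fr,np.linalg.norm(fl-fr))
bl,br=atz(cs,S(330,407),.0),atz(cs,S(472,478),.0); sl,sr=atz(cs,S(340,350),.036),atz(cs,S(470,400),.036)
print("base",bl,br,np.linalg.norm(bl-br),"rim",sl,sr,np.linalg.norm(sl-sr))
for a,b in((fr,fl),(br,bl),(sr,sl)):
    d=b-a; print("yaw from front edge",np.arctan2(d[1],d[0])-np.pi/2)
d=(q[0]+q[1]-q[2]-q[3]); print("yaw paddle",np.arctan2(d[1],d[0]))
# lid back edge top z .087
a,b=atz(ct,T(308,75),.087),atz(ct,T(425,50),.087); d=a-b; print("lid back",a,b,np.linalg.norm(d),np.arctan2(d[1],d[0])-np.pi/2)
for yaw in(.15,.2,.25,.3):
    c,s=np.cos(yaw),np.sin(yaw);R=np.array([[c,-s],[s,c]]); O=P[:2]-R@[-.155,.052]
    print(yaw,"O",O,"fl pred",O+R@[-.076,.03],O+R@[-.076,-.03],"back",O+R@[.077,.03])
print("bell",atz(ct,T(104,380),.02))
E
```

```text
paddle top [ 0.4306 -0.1586  0.086 ] scene [ 0.4269 -0.1597  0.086 ]
[[ 0.4415 -0.1404  0.086 ]
 [ 0.4478 -0.1694  0.086 ]
 [ 0.4196 -0.1767  0.086 ]
 [ 0.4119 -0.1483  0.086 ]]
sizes [np.float64(0.03067835433797736), np.float64(0.029688651845976233), np.float64(0.02916347483596685), np.float64(0.029458083972227503)]
rim [ 0.5056 -0.1604  0.036 ] [ 0.5215 -0.2184  0.036 ] 0.060138187249998434
base [ 0.5043 -0.1576  0.    ] [ 0.5176 -0.224   0.    ] 0.06775552119756509 rim [ 0.5031 -0.1615  0.036 ] [ 0.5205 -0.2161  0.036 ] 0.05724576990179314
yaw from front edge 0.26690868457126893
yaw from front edge 0.19873190057117696
yaw from front edge 0.3091438092048606
yaw paddle 0.2585710896981575
lid back [ 0.6565 -0.1221  0.087 ] [ 0.6711 -0.1853  0.087 ] 0.06479485102784346 0.2272868681695941
0.15 O [ 0.5916 -0.1868] fl pred [ 0.512  -0.1685] [ 0.5209 -0.2278] back [ 0.6632 -0.1457]
0.2 O [ 0.5928 -0.1787] fl pred [ 0.5124 -0.1644] [ 0.5243 -0.2232] back [ 0.6623 -0.134 ]
0.25 O [ 0.5936 -0.1706] fl pred [ 0.5125 -0.1603] [ 0.5274 -0.2185] back [ 0.6608 -0.1225]
0.3 O [ 0.594  -0.1624] fl pred [ 0.5125 -0.1562] [ 0.5303 -0.2136] back [ 0.6587 -0.111 ]
bell [ 0.4988 -0.0205  0.02  ]
```

The yaw is about 0.25, and two measurements agree on the paddle at (0.429, -0.159). The rim and lid checks match within a few mm. Next I'll close the fingers, move above the paddle and come down to contact.

```bash
cat >> h.py <<'E'
from scipy.spatial.transform import Rotation as Ro
yaw=.25; P0=np.array([.429,-.159,.086]); ex=np.array([np.cos(yaw),np.sin(yaw),0])
def Q(k): return (Ro.from_euler("z",yaw+k)*Ro.from_euler("x",np.pi)).as_quat()
def paddle(th):  # middle of paddle's upper face
    c,s=np.cos(th),np.sin(th); dx=-.140*c-.046*s+.140; dz=.046*c-.140*s-.046
    return P0+ex*dx+np.array([0,0,dz])
E
python3 - <<'E'
from h import *
robot.grip(0.0)
best=None
for k in(0,np.pi,np.pi/2,-np.pi/2):
    j=[kinematics.ik(paddle(t)+[0,0,h],Q(k)) for t,h in((0,.20),(0,.073),(.4,.073))]
    print(k,[None if a is None else np.round(a,2) for a in j])
    if all(a is not None for a in j):
        m=np.abs(np.array(j)[:,6]).max()
        if best is None or m<best[0]: best=(m,k)
print(best); k=best[1]; open("k.txt","w").write(str(k))
robot.goto(P0+[0,0,.20],Q(k))
robot.movel(P0+[0,0,.095],vel=.1)
hit=robot.movel(P0+[0,0,.060],vel=.02,stop_force=2)
s=robot.state(); print(hit,s["tcp_pos"],s["wrist_force"],s["time_s"],s["finger_gap"])
for n in("scene","top"):
    c=eyes.get_image(n); cv2.imwrite(f"pics/{n}1.png",c["pixels"])
a=cv2.imread("pics/top1.png")[150:285,345:525];b=cv2.imread("pics/scene1.png")[165:300,310:450]
cv2.imwrite("pics/c1.png",np.hstack([cv2.resize(x,(390,390*135//x.shape[1]),interpolation=cv2.INTER_CUBIC)[:292] if 0 else cv2.resize(x,(390,340)) for x in(a,b)]))
E
```

```text
0 [array([-0.37, -0.09,  0.6 ,  1.96,  0.06,  1.26, -1.11]), array([-0.51,  0.08,  0.81,  2.12, -0.07,  0.97, -0.98]), array([-0.68,  0.26,  1.06,  2.18, -0.3 ,  0.85, -0.76])]
3.141592653589793 [array([-0.95, -0.25,  1.08,  1.97,  0.23,  1.29,  1.88]), array([ 0.59,  0.1 , -0.34,  2.07,  0.04,  0.98,  2.04]), array([ 0.59,  0.18, -0.34,  2.13,  0.08,  0.84,  2.02])]
1.5707963267948966 [array([-1.1 , -0.37,  1.16,  1.98,  0.34,  1.33,  0.2 ]), array([-0.51,  0.08,  0.81,  2.12, -0.07,  0.97,  0.59]), array([-0.87,  0.47,  1.35,  2.19, -0.58,  0.93,  1.07])]
-1.5707963267948966 [array([ 1.02, -0.02, -0.74,  1.9 , -0.01,  1.25, -2.61]), array([-0.9 ,  0.15,  1.25,  2.13, -0.17,  0.97, -2.44]), array([-0.82,  0.36,  1.24,  2.19, -0.45,  0.89, -2.19])]
(np.float64(1.073922510839172), 1.5707963267948966)Traceback (most recent call last):
  File "<stdin>", line 12, in <module>
rig.MotionError: the arm cannot follow that straight line within its joint ranges
```

The arm took a posture with joint 2 near its limit. I'll move to a more central posture (joint 3 near 0, k=0) and continue from there.

```bash
echo 0 > k.txt
python3 - <<'E'
from h import *
print(robot.state()["time_s"],robot.state()["tcp_pos"])
robot.movej([.25,-.05,0,1.92,0,1.25,-1.07]); print(robot.state()["tcp_pos"])
robot.goto(P0+[0,0,.19],Q(0)); print(np.round(robot.state()["joints"],2))
robot.movel(P0+[0,0,.085],vel=.1)
hit=robot.movel(P0+[0,0,.060],vel=.02,stop_force=2)
s=robot.state(); print(hit,s["tcp_pos"],s["wrist_force"],s["time_s"],s["finger_gap"],np.round(s["joints"],2))
a=eyes.get_image("top")["pixels"][150:285,345:525];b=eyes.get_image("scene")["pixels"][165:300,310:450]
cv2.imwrite("pics/c1.png",np.hstack([cv2.resize(a,(440,330)),cv2.resize(b,(342,330))]))
E
```

```text
3.9 [ 0.42934743 -0.15837001  0.28625685]
[ 0.4375305  -0.15747362  0.29504103]
[ 0.25 -0.04  0.    1.95  0.    1.23 -1.06]
True [ 0.42870373 -0.15899489  0.15680259] [ 0.30840711 -0.38670742  2.02565972] 7.775 -0.003828842391582934 [ 0.25  0.08  0.    2.09 -0.    0.97 -1.06]
```

View pics/c1.png

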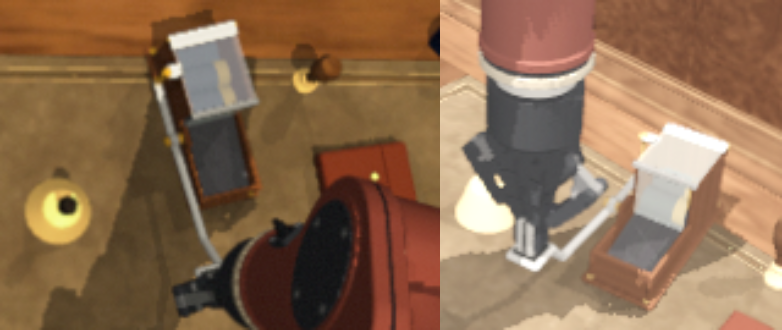

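Contact came at TCP z 0.157, which fits the expected height. The picture shows the fingertips in the middle of the paddle, with the bell and card case clear of the arm. Now I'll press along the arc.

```bash
cat >> h.py <<'E'
def tcp(th): return paddle(th)+[0,0,.071+.010*np.tan(th)]
E
python3 - <<'E'
from h import *
for th in(.1,.2,.3,.38):
    hit=robot.movel(tcp(th),vel=.05,stop_force=14)
    s=robot.state(); print(th,hit,s["tcp_pos"],s["wrist_force"])
    if hit: break
robot.pause(1.0); s=robot.state(); print(s["time_s"],s["wrist_force"])
a=eyes.get_image("top")["pixels"][150:285,345:525];b=eyes.get_image("scene")["pixels"][165:300,310:450]
cv2.imwrite("pics/c2.png",np.hstack([cv2.resize(a,(440,330)),cv2.resize(b,(342,330))]))
E
```

```text
0.1 False [ 0.425001   -0.15988935  0.14355381] [0.14978431 0.85349147 0.41643878]
0.2 False [ 0.42287962 -0.16057924  0.13033692] [-1.34824933 -0.0665467   4.56130497]
0.3 False [ 0.42187119 -0.16086575  0.11678483] [-1.45897396 -0.3268915   4.36293088]
0.38 False [ 0.42206352 -0.16082586  0.10589889] [-2.32447846 -0.17009115  3.78759496]
10.5167 [-2.52748155 -0.5009748   4.122343  ]
```

View pics/c2.png

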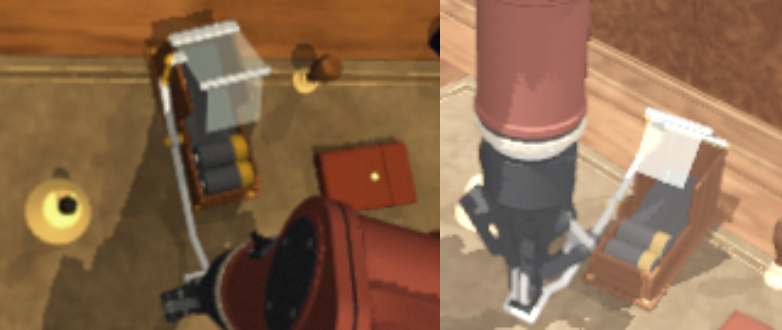

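The lid is well up and both batteries lie in the tray against the front lip. Now I'll let the lever rise slowly.

Run:
```python
from h import *
for th in(.3,.2,.1,.03,0):
    robot.movel(tcp(th),vel=.025); s=robot.state(); print(th,s["tcp_pos"][2],s["wrist_force"][2])
robot.movel(P0+[0,0,.082],vel=.015); print(robot.state()["wrist_force"])
robot.movel(P0+[0,0,.19],vel=.1); robot.pause(.3)
s=robot.state(); print(s["time_s"],s["wrist_force"])
a=eyes.get_image("top")["pixels"][150:285,345:525];b=eyes.get_image("scene")["pixels"][165:300,310:450]
cv2.imwrite("pics/c3.png",np.hstack([cv2.resize(a,(440,330)),cv2.resize(b,(342,330))]))
```

```text
0.3 0.11676627393207172 2.860326646424644
0.2 0.13033073664305053 4.167498590895382
0.1 0.14380092222400442 3.8698976864905132
0.03 0.1531780560485467 3.9914078823274277
0 0.15718123758059377 4.150600368692693
[-0.28326661  0.49935036  0.43688268]
15.8667 [-0.32606735  0.29850635 -0.0064677 ]
```

View pics/c3.png

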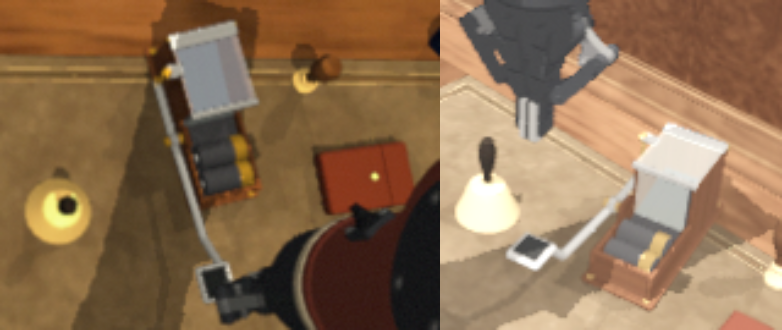

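The lid is shut, the paddle is up, both batteries are in the tray ahead of the apron, the hand is clear and nothing else has moved. I'll hand it in.

```bash
python3 -c "
from h import *
print(hand_in())"
```

```text
the job is handed in; nothing more can be done
None
```

The job is handed in (no verdict was returned): both batteries are in the tray, the lid was eased shut at about 25 mm/s of paddle rise, and the last picture shows the lever up, the hand clear and the bell, card case and stamp unmoved.

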